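# Rack the paint tubes from light to dark

### The job

Put the four paint tubes away in the wooden tube rest in order of shade: white next to the rest's white-painted end, then yellow ochre, then red, and blue next to its black-painted end. Lay one tube flat in each pair of notches, across both rails and well centred, and leave the two gouache pots and the eraser where they are.

Things in the scene. Friction and masses are not known exactly. Their poses are not given: they have to be found in the camera images.
- tube_white: soft-metal paint tube, plain white all over, black cap; lies flat on the table. 115 mm long, 32 mm wide, 25 mm high. Origin: on its underside, midway along its length and width; y along the tube, away from the cap; x across its width (grip it across x at the origin); z up
- tube_ochre: soft-metal paint tube, white with a yellow-ochre band by the cap, white cap; lies flat on the table. 118 mm long, 22 mm wide, 17 mm high. Origin: on its underside, midway along its length and width; y along the tube, away from the cap; x across its width (grip it across x at the origin); z up
- tube_red: soft-metal paint tube, white with a red band by the cap, black cap; lies flat on the table. 123 mm long, 30 mm wide, 23 mm high. Origin: on its underside, midway along its length and width; y along the tube, away from the cap; x across its width (grip it across x at the origin); z up
- tube_blue: soft-metal paint tube, white with a dark blue band by the cap, white cap; lies flat on the table. 126 mm long, 24 mm wide, 18 mm high. Origin: on its underside, midway along its length and width; y along the tube, away from the cap; x across its width (grip it across x at the origin); z up
- tube_rack: fixed wooden tube rest: two beech rails along y, centred at x = -30 and +30 mm, 12 mm thick (48 mm clear between, for the fingers). Four notch pairs at y = -99, -33, 33, 99 mm, 44 to 54 mm wide, floor 18 mm above the table, teeth between up to 37 mm; base board 6 mm thick. A tube lies along x across both rails, centred at x = 0. Origin: its centre, on the table; z up
- white_end: end cheek of the tube rest, painted white, 84 x 18 x 21 mm high, fixed; it closes either the +y or the -y end of the row (154 mm from the rest's centre). Origin: centre of its underside; axes as the rest's. Marks the light end of the row
- black_end: end cheek of the tube rest, painted black, 84 x 18 x 21 mm high, fixed; it closes either the +y or the -y end of the row (154 mm from the rest's centre). Origin: centre of its underside; axes as the rest's. Marks the dark end of the row
- pot_red: small screw pot of gouache with a white lid and a red band round its label, 36 mm wide, 41 mm high, standing loose on the table; a bystander. Origin: centre of its underside, z up
- pot_blue: small screw pot of gouache with a white lid and a blue band round its label, 36 mm wide, 41 mm high, standing loose on the table; a bystander. Origin: centre of its underside, z up
- eraser: block eraser in a blue sleeve, 18 x 42 x 12 mm high, lying loose on the table; a bystander. Origin: centre of its underside; y along it, z up

How it is judged:
By the outcome, as a careful person would: the job done as asked, in the order asked, and still so for the second after the job is handed in, with the robot touching nothing.
It also fails if it takes over 99 s, if anything falls off the work surface, if the arm or the gripper's body presses on something with over 40 N, if the wrist force passes 120 N, or if a joint passes its speed limit or range.

### The arm

A 6-joint arm with a two-finger parallel gripper is mounted at the origin on the work surface; the furniture and walls round the work are solid. World frame = base frame: x ahead of the robot, y to its left, z up, the work surface at z = 0. Lengths are in m, angles in degrees, forces in N, time in s.
With the tool pointing down it reaches from about 0.375 to 0.9 m from the base axis. Payload 3.1 kg.
Tool frame: the origin (TCP) lies at the very end of the fingers, on their centre line; the grasp point (between the pads) lies 19 mm behind it (bot.hold_point_z is the z of the grasp point in the tool frame, in m); z points along the fingers, y is the line along which they close (so a half turn about z gives the same grasp; the last joint's range is limited). The gripper opens to 87 mm and grips with 3 to 60 N. Pads are 19 mm wide; open, the fingers measure 117 mm over their backs; the gripper's body (75 mm by 190 mm) begins 51 mm behind the grasp point.
Start: joints at [-78.065, 30.224, 82.088, -0, 67.689, -10.227], TCP at [0.236, -0.579, 0.223] pointing down, gripper open.
Joint ranges: [-176.69, 176.69], [-43.24, 126.21], [12.49, 139.97], [-82, 262], [0, 151.66], [-163.58, 163.58]. Speed limits (degrees/s): [159.86, 159.86, 180, 180, 180, 180].

### API

Orientations are given as a 3x3 rotation matrix whose columns are the frame's x, y, z axes.
In Python, from rig import bot, capture, camera_model gives the robot as it stands.
- The arm moves only by the tool apply_moves, never from a script. Its argument "plan" is text: rows parted by semicolons, each of 6 numbers parted by spaces: the shift along the tool's x, y, z in units of 0.05 m (1.0 is 0.05 m), then the turn, a rotation vector about the tool's x, y, z in units of 360 degrees (1.0 is 360 degrees). In form: dx dy dz ax ay az; .... A call has 1 to 10 rows; each row shifts and turns the commanded pose from where the row before left it, along the tool's axes as they then stand; what a row does not reach is not made up. A row lasts 1/12 s, in which the tool goes at most 41.7 mm and 7.16 degrees, less where a joint would pass 70% of its speed; a pose out of reach is approached as far as the arm can. A call with a number of a shift or a turn outside -1 to 1 is refused whole. A call with a gripper value outside its range is refused whole. "gripper" is the gripper command: -1 is shut, 1 is fully open, values between are in proportion, set as the call begins (left out, the last holds). The fingers move at their own pace and stop on an object; the grip force is fixed at half the most. Time passes only in rows, so rows that do not move let the fingers close. It gives the time, the measured TCP pose, the force, the opening and the grip force at its end, in the units of the state.
- bot.read_state(): the state, without advancing time (a new reading comes with each control period).
- capture(name): name is "scene" or "top" or "wrist"; returns the picture (480x640x3 uint8, red, green, blue); there is no depth.
- camera_model(name): a dict with "vertical_fov" (degrees; the focal length in pixels is half the picture's height over the tangent of half this angle, whatever the lens; pixels are square), "cx", "cy" (the principal point, pixels), "dist" ([k1, k2, p1, p2, k3] as OpenCV has them; the pictures are not rectified), "position" and "rotation" of the camera in the world; the wrist camera has in their place "hand_eye" (4x4, takes a point from camera to tool coordinates, whose origin is the TCP and whose axes are the flange's). Camera axes: x right, y down, z forward; pixel columns grow to the right and rows downward; lengths in m; the calibration is good to about 2 mm. A picture is of the moment at which its call begins: read the wrist's pose just before it. camera_model takes no time and is no camera call.
- bot.hand_in(): hands the job in; it is judged then, once.
The state is a dict: "time_s": time; "joint_positions": joint angles; "qvel": joint speeds; "tau": joint torques, N m; "position": TCP position; "tcp_rot": TCP orientation; "force": force on the tool from outside, world axes, zero at the start; "moment": the same for the moment, N m; "opening": opening from 0.0 (shut) to 1.0 (fully open); "grasp_force": force on a finger pad.
Only numpy, scipy, OpenCV 4.12 (cv2) and the standard library are available. Lean on these libraries where they do the work, as an engineer would, in place of code of your own. Each camera call takes 0.05 s, during which the arm holds its last target. There are 200 camera calls.

## Working session

There is one attempt and no reset: what is moved stays moved. The work goes in short steps, Python scripts to look and compute and a tool call to move; the robot and the scene stay as the last step left them, time stands still between calls to the robot, and variables do not carry over. Pictures are saved under pics/ and viewed, at most 14 in all, crops included, and the job is handed in when it is done.

Besides the shell and the picture viewer there is one more tool, called after ">>>" as name(argument=value, ...) on one line, values as JSON. apply_moves: Moves the arm, as the interface text tells. Its arguments: {"type":"object","properties":{"plan":{"type":"string"},"gripper":{"type":"number"}},"required":["plan"]}

```bash
ls; mkdir -p pics; python3 - <<'E'
from rig import bot,capture,camera_model
import cv2
for n in("scene","top"):
    cv2.imwrite(f"pics/{n}0.png",capture(n)[:,:,::-1]); print(n,camera_model(n))
print(camera_model("wrist")); s=bot.read_state(); print(s)
E
```

```text
pics
scene {'vertical_fov': 48.836085721369024, 'cx': 323.0722299873003, 'cy': 236.28520942552427, 'dist': array([-0.06905701,  0.        ,  0.        ,  0.        ,  0.        ]), 'position': array([-0.28617824,  0.94044697,  0.6585177 ]), 'rotation': array([[-0.76324353, -0.29056573,  0.57708827],
       [-0.64610895,  0.34104338, -0.68281229],
       [ 0.00158972, -0.89401396, -0.44803628]])}
top {'vertical_fov': 55.914653584820385, 'cx': 313.66688085451307, 'cy': 239.86515210003145, 'dist': array([-0.00546383,  0.        ,  0.        ,  0.        ,  0.        ]), 'position': array([0.32441824, 0.05916423, 1.10194642]), 'rotation': array([[-0.00565694, -0.99079155,  0.13527787],
       [-0.99989074,  0.00375691, -0.01429656],
       [ 0.01365669, -0.13534397, -0.99070455]])}
{'vertical_fov': 63.163133099197225, 'cx': 320.79366345392896, 'cy': 245.69397666468268, 'dist': array([-0.05495708,  0.        ,  0.        ,  0.        ,  0.        ]), 'hand_eye': array([[ 4.04640770e-04, -9.62554052e-01, -2.71089528e-01,
         7.33616087e-02],
       [ 9.99999866e-01,  4.77381417e-04, -
[... 309 characters left out ...]
.98004418e-04,
        6.76914189e+01, -1.02288104e+01]), 'qvel': array([ 0.0231662 , -0.06759589, -0.16489197,  0.02746846, -0.08902504,
       -0.01301357]), 'tau': array([-3.43265920e-04, -4.40985417e+01, -1.77151501e+01,  6.33437256e-02,
        5.34102239e-02, -4.86260478e-05]), 'position': array([ 0.23563457, -0.57815848,  0.22168019]), 'tcp_rot': array([[ 9.26118550e-01,  3.77232359e-01, -4.22058817e-04],
       [ 3.77232445e-01, -9.26116607e-01,  1.92694620e-03],
       [ 3.36030780e-04, -1.94379490e-03, -9.99998054e-01]]), 'force': array([0.44207642, 0.20368723, 0.06804025]), 'moment': array([ 0.01522737, -0.02521767, -0.01888939]), 'grasp_force': 0.0, 'opening': 0.9985551397621988}
```

View pics/top0.png

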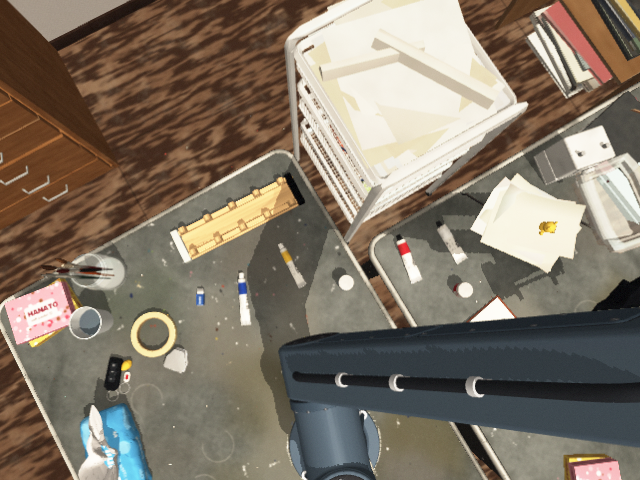

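View pics/scene0.png

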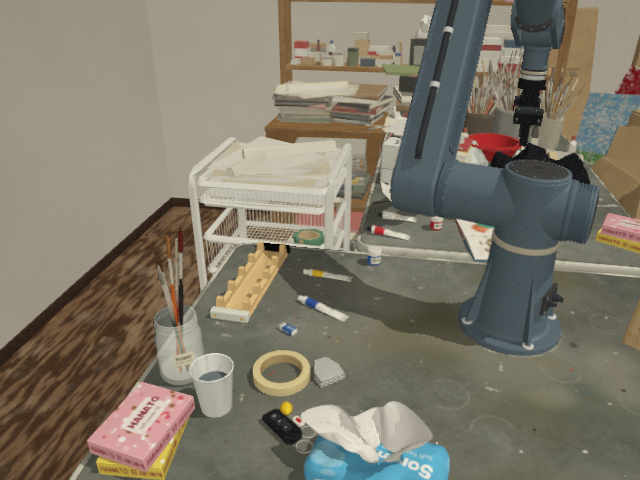

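The top view shows the rest at about (235,218), with its white end at (180,247) and its black end at (290,190). The tubes are blue (244,298), ochre (291,265), red (408,260) and white (452,243). The pots are at (346,283) and (463,290), and the eraser is at (201,297). A tall cart stands just beside the black end.

```bash
cat > h.py <<'E'
import numpy as np, cv2
from rig import bot,capture,camera_model
def pose(n,s=None):
    m=camera_model(n)
    if n!="wrist": return m,np.array(m["rotation"]),np.array(m["position"])
    H=np.array(m["hand_eye"]); R=np.array(s["tcp_rot"]); 
    return m,R@H[:3,:3],R@H[:3,3]+np.array(s["position"])
def K(m):
    f=240/np.tan(np.radians(m["vertical_fov"]/2)); return np.array([[f,0,m["cx"]],[0,f,m["cy"]],[0,0,1]])
def cast(n,uv,z,s=None):
    m,R,p=pose(n,s); q=cv2.undistortPoints(np.array(uv,float).reshape(-1,1,2),K(m),np.array(m["dist"]))[:,0]
    d=np.c_[q,np.ones(len(q))]@R.T; return p+d*((z-p[2])/d[:,2])[:,None]
def proj(n,P,s=None):
    m,R,p=pose(n,s); Q=(np.array(P,float).reshape(-1,3)-p)@R
    return cv2.projectPoints(Q,np.zeros(3),np.zeros(3),K(m),np.array(m["dist"]))[0][:,0]
def rect(P):
    "centre, long dir, sizes of world xy points"
    c,(w,h),a=cv2.minAreaRect(P[:,:2].astype(np.float32)*1000)
    if w<h: w,h,a=h,w,a+90
    return np.array(c)/1000,a%180,(w,h)
E
python3 - <<'E'
from h import *
im=cv2.imread("pics/top0.png"); hsv=cv2.cvtColor(im,cv2.COLOR_BGR2HSV)
def big(mask,box):
    x0,y0,x1,y1=box; m=np.zeros_like(mask); m[y0:y1,x0:x1]=mask[y0:y1,x0:x1]
    c=max(cv2.findContours(m,0,2)[0],key=cv2.contourArea); return c.reshape(-1,2)
bright=((hsv[:,:,2]>125)).astype(np.uint8)*255
for n,b,z in(("blue",(228,262,258,335),.009),("ochre",(270,236,312,295),.008),("red",(390,230,428,290),.011),("white",(432,215,472,270),.012),("potb",(333,270,360,297),.041),("potr",(450,278,476,302),.041)):
    print(n,rect(cast("top",big(bright,b),z)))
beech=((hsv[:,:,0]>10)&(hsv[:,:,0]<28)&(hsv[:,:,1]>70)&(hsv[:,:,2]>130)).astype(np.uint8)*255
print("rack",rect(cast("top",big(beech,(165,165,310,270)),.03)))
print("wcheek",rect(cast("top",big(bright*(hsv[:,:,1]<40),(165,220,192,270)),.021)))
print("bl",cast("top",[(290,190),(346,283),(463,290),(201,297),(300,150),(352,240)],.02))
a=cv2.resize(im[160:320,165:365],None,fx=4,fy=4)[:, :800][:600]
cv2.imwrite("pics/c1.png",cv2.resize(im[140:310,160:387],(795,595)))
E
```

```text
blue (array([0.33441617, 0.21473993]), 1.1260119676589966, (172.02197265625, 68.79443359375))
ochre (array([0.41377264, 0.09827827]), 27.470190048217773, (118.62855529785156, 20.762020111083984))
red (array([ 0.41780618, -0.18669627]), 178.36743927001953, (131.4665069580078, 90.58696746826172))
white (array([ 0.45600604, -0.29107245]), 179.71955108642578, (110.56470489501953, 96.16989135742188))
potb (array([ 0.36715231, -0.03133011]), 89.34688568115234, (61.05927658081055, 60.82429122924805))
potr (array([ 0.35057895, -0.3046911 ]), 89.64930725097656, (61.32769012451172, 53.67353057861328))
rack (array([0.52732117, 0.22597449]), 117.52001190185547, (287.2256164550781, 86.30010986328125))
wcheek (array([0.45256998, 0.37270602]), 27.00096321105957, (88.75916290283203, 40.071346282958984))
bl [[ 0.59570235  0.100854    0.02      ]
 [ 0.36796275 -0.03303373  0.02      ]
 [ 0.34979642 -0.31291131  0.02      ]
 [ 0.33666442  0.31104817  0.02      ]
 [ 0.69740166  0.07620224  0.02      ]
 [ 0.47147436 -0.04914368  0.02      ]]
```

View pics/c1.png

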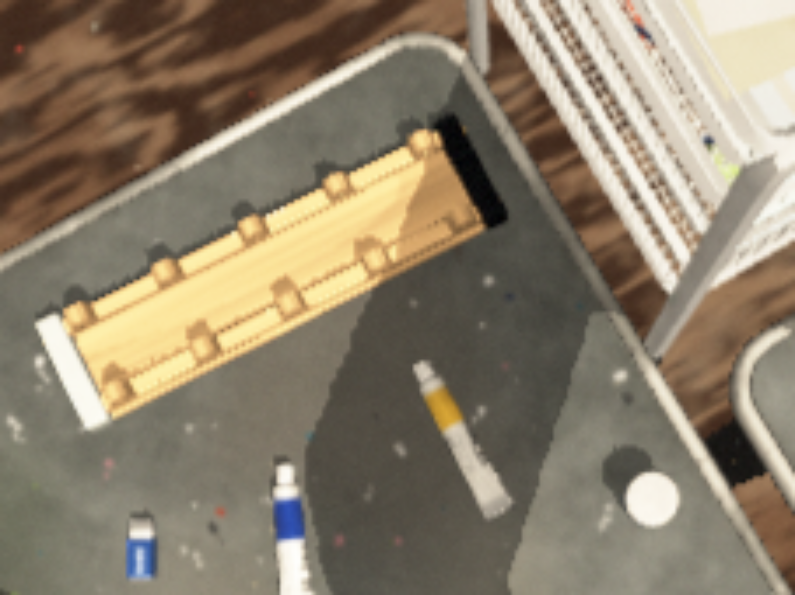

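The close view confirms the white cheek at crop (72,371), the black cheek at (472,170) and the ochre tube almost parallel to the notches. The cart's posts stand just past the table edge. Next I'll locate the cart by using both views, then set off towards white and red.

```bash
cat >> h.py <<'E'
from scipy.spatial.transform import Rotation as Ro
def tri(uv1,uv2,n1="top",n2="scene"):
    a=[cast(n,[uv],z)[0] for n,uv in((n1,uv1),(n2,uv2)) for z in(0,.3)]
    d1=a[1]-a[0];d2=a[3]-a[2];t=np.linalg.lstsq(np.c_[d1,-d2],a[2]-a[0],rcond=None)[0]
    P,Q=a[0]+t[0]*d1,a[2]+t[1]*d2; return (P+Q)/2,np.linalg.norm(P-Q)
def plan(tgt,yaw,n,start=None):
    "rows (one kept the same n times) world straight line to tgt, tool x at yaw deg, tool down; returns end pose"
    if start is None:
        s=bot.read_state(); start=(np.array(s["position"]),np.array(s["tcp_rot"]))
    p,R=start; c,s_=np.cos(np.radians(yaw)),np.sin(np.radians(yaw))
    T=np.array([[c,s_,0],[s_,-c,0],[0,0,-1.]]); rv=Ro.from_matrix(R.T@T).as_rotvec()
    if np.linalg.norm(rv)>np.pi*.999: print("big turn")
    d=(np.array(tgt)-p)/n; st=Ro.from_rotvec(rv/n).as_matrix(); rows=[];Rk=R.copy()
    for k in range(n): rows.append(np.r_[Rk.T@d/.05,rv/n/2/np.pi]); Rk=Rk@st
    print("; ".join(" ".join(f"{v:.3f}".rstrip("0").rstrip(".").replace("-0","-0") if abs(v)>5e-4 else "0" for v in r) for r in rows))
    print(f"per row {np.linalg.norm(d)*1e3:.1f}mm {np.degrees(np.linalg.norm(rv))/n:.2f}deg")
    return np.array(tgt),T
E
python3 - <<'E'
from h import *
for a,b in (((290,40),(195,180)),((378,185),(331,205)),((524,105),(350,145)),((300,155),(205,285)),((180.6,246),(230,315)),((294.8,188.5),(272,246))): print(a,*tri(a,b))
P=plan((.40,-.24,.25),25,10)
E
```

```text
(290, 40) [0.9198272  0.09336407 0.12690653] 0.01194315107731856
(378, 185) [ 0.5863946  -0.11223001  0.07300781] 0.018246309445018635
(524, 105) [ 0.76014154 -0.43353627  0.13818084] 0.0046283409405183315
(300, 155) [ 0.79096732  0.11886982 -0.17494084] 0.11142375202945784
(180.6, 246) [0.45873682 0.36499523 0.0111205 ] 0.002262264867044638
(294.8, 188.5) [0.60263695 0.09103915 0.01661046] 0.005816616583135462
0.56 -0.502 -0.055 0 0 -0.001; 0.562 -0.5 -0.056 0 0 -0.001; 0.565 -0.497 -0.056 0 0 -0.001; 0.567 -0.494 -0.056 0 0 -0.001; 0.569 -0.491 -0.056 0 0 -0.001; 0.572 -0.488 -0.056 0 0 -0.001; 0.574 -0.486 -0.056 0 0 -0.001; 0.577 -0.483 -0.056 0 0 -0.001; 0.579 -0.48 -0.056 0 0 -0.001; 0.581 -0.477 -0.057 0 0 -0.001
per row 37.7mm 0.28deg
```

>>> apply_moves(plan="0.56 -0.5 -0.055 0 0 -0.001; 0.56 -0.5 -0.055 0 0 -0.001; 0.565 -0.497 -0.055 0 0 -0.001; 0.567 -0.494 -0.056 0 0 -0.001; 0.57 -0.49 -0.055 0 0 -0.001; 0.57 -0.49 -0.055 0 0 -0.001; 0.575 -0.485 -0.055 0 0 -0.001; 0.577 -0.48 -0.055 0 0 -0.001; 0.58 -0.48 -0.055 0 0 -0.001; 0.58 -0.48 -0.055 0 0 -0.001", gripper=1)

```text
time_s: 0.93
position: [0.3983, -0.2379, 0.25]
tcp_rot: [[0.901, 0.435, -0.0], [0.435, -0.901, 0.0], [-0.0, -0.0, -1.0]]
force: [1.4, -0.3, -0.3]
opening: 1.002
grasp_force: 0.0
```

```bash
python3 - <<'E'
from h import *
import json
s=bot.read_state(); im=capture("wrist"); cv2.imwrite("pics/w1.png",im[:,:,::-1]); print(s["position"],s["tcp_rot"],s["time_s"])
np.savez("w1.npz",position=s["position"],tcp_rot=s["tcp_rot"])
E
```

```text
[ 0.39829703 -0.23785109  0.25004642] [[ 9.00663923e-01  4.34516300e-01 -2.89428495e-04]
 [ 4.34516388e-01 -9.00663833e-01  4.09267247e-04]
 [-8.28444876e-05 -4.94373669e-04 -9.99999874e-01]] 0.9333
```

View pics/w1.png

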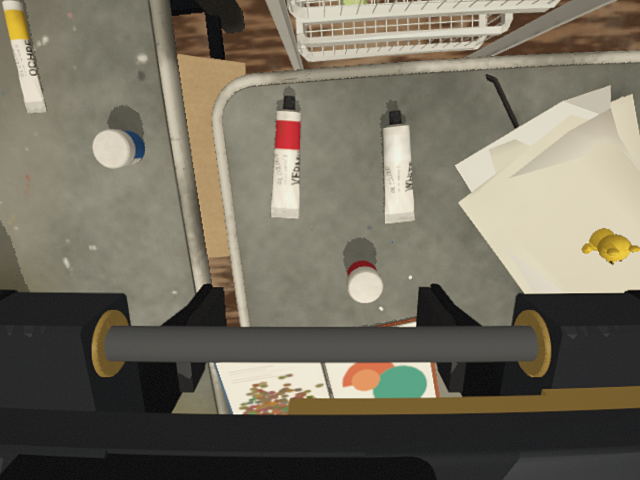

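The wrist view shows the red tube from cap tip (289,96) to tail (285,217), and the white tube from (393,110) to (399,222). The red pot is at (365,285).

```bash
python3 - <<'E'
from h import *
s=np.load("w1.npz")
for n,h,q,L,W in(("red",.0115,[(289,96),(285,218),(276,160),(300,160)],123,30),("white",.0125,[(393,110),(399.5,222),(386,172),(412,172)],115,32)):
    P=cast("wrist",q,h,s); d=P[0]-P[1]
    print(n,"c",(P[0]+P[1])[:2]/2,"yaw",np.degrees(np.arctan2(d[1],d[0])),"L",np.linalg.norm(d),"W",np.linalg.norm(P[3]-P[2]),P[2:,:2].mean(0))
P=cast("wrist",[(365,285)],.041,s);print("pot",P)
E
```

```text
red c [ 0.42941943 -0.18501612] yaw 22.64353525770766 L 0.12061973041564579 W 0.02413203193987189 [ 0.42918123 -0.18636   ]
white c [ 0.46982777 -0.28805841] yaw 31.89884152519351 L 0.11219604109080411 W 0.02640275305277628 [ 0.46736554 -0.29235437]
pot [[ 0.35266264 -0.30976503  0.041     ]]
```

```bash
python3 - <<'E'
from h import *
e=plan((.470,-.288,.10),32,5); plan((.470,-.288,.004),32,4,e)
E
```

```text
0.151 0.331 0.6 0 0 -0.003; 0.144 0.333 0.6 0 0 -0.003; 0.138 0.336 0.6 0 0 -0.003; 0.131 0.338 0.601 0 0 -0.003; 0.125 0.34 0.601 0 0 -0.003
per row 35.1mm 1.20deg
0 0 0.48 0 0 0; 0 0 0.48 0 0 0; 0 0 0.48 0 0 0; 0 0 0.48 0 0 0
per row 24.0mm 0.00deg
```

>>> apply_moves(plan="0.151 0.331 0.6 0 0 -0.0033; 0.144 0.333 0.6 0 0 -0.0033; 0.138 0.336 0.6 0 0 -0.0033; 0.131 0.338 0.6 0 0 -0.0033; 0.125 0.34 0.6 0 0 -0.0033; 0 0 0.48 0 0 0; 0 0 0.48 0 0 0; 0 0 0.48 0 0 0; 0 0 0.4 0 0 0; 0 0 0.08 0 0 0", gripper=1)

```text
time_s: 1.82
position: [0.466, -0.296, 0.0007]
tcp_rot: [[0.851, 0.525, -0.005], [0.525, -0.851, 0.005], [-0.002, -0.007, -1.0]]
force: [-2.9, 2.5, 11.9]
opening: 1.003
grasp_force: 6.8
```

>>> apply_moves(plan="0 0 0 0 0 0; 0 0 0 0 0 0; 0 0 0 0 0 0; 0 0 0 0 0 0; 0 0 0 0 0 0; 0 0 0 0 0 0; 0 0 0 0 0 0; 0 0 0 0 0 0", gripper=-1)

```text
time_s: 2.48
position: [0.4682, -0.2976, 0.0045]
tcp_rot: [[0.851, 0.526, 0.0], [0.526, -0.851, -0.0], [0.0, 0.001, -1.0]]
force: [-0.3, -0.8, 0.4]
opening: 0.475
grasp_force: 0.0
```

>>> apply_moves(plan="0.08 0 0 0 0 0; 0.07 0 0 0 0 0; 0 0 0 0 0 0; 0 0 0 0 0 0; 0 0 0 0 0 0; 0 0 0 0 0 0; 0 0 0 0 0 0; 0 0 0 0 0 0", gripper=-1)

```text
time_s: 3.15
position: [0.4744, -0.2937, 0.0041]
tcp_rot: [[0.851, 0.525, 0.0], [0.525, -0.851, -0.0], [0.0, 0.0, -1.0]]
force: [0.1, 0.1, 0.9]
opening: 0.322
grasp_force: 29.9
```

```bash
python3 - <<'E'
from h import *
s=bot.read_state();print(s["grasp_force"],s["opening"]*87,s["position"])
e=plan((.44,-.21,.22),32,7)
e=plan((.44,.13,.24),27.5,10,e)
E
```

```text
29.901201733737253 28.008656339775637 [ 0.47444765 -0.2936548   0.00411496]
0.042 -0.255 -0.617 0 0 0; 0.042 -0.255 -0.617 0 0 0; 0.042 -0.255 -0.617 0 0 0; 0.042 -0.255 -0.617 0 0 0; 0.043 -0.255 -0.617 0 0 0; 0.043 -0.255 -0.617 0 0 0; 0.043 -0.255 -0.617 0 0 0
per row 33.4mm 0.04deg
0.36 -0.577 -0.04 0 0 0.001; 0.356 -0.579 -0.04 0 0 0.001; 0.351 -0.582 -0.04 0 0 0.001; 0.347 -0.585 -0.04 0 0 0.001; 0.342 -0.588 -0.04 0 0 0.001; 0.337 -0.59 -0.04 0 0 0.001; 0.333 -0.593 -0.04 0 0 0.001; 0.328 -0.596 -0.04 0 0 0.001; 0.323 -0.598 -0.04 0 0 0.001; 0.319 -0.601 -0.04 0 0 0.001
per row 34.1mm 0.45deg
```

>>> apply_moves(plan="0 0 -0.3 0 0 0; 0.042 -0.25 -0.62 0 0 0; 0.042 -0.25 -0.62 0 0 0; 0.042 -0.25 -0.62 0 0 0; 0.042 -0.25 -0.62 0 0 0; 0.042 -0.25 -0.62 0 0 0; 0.042 -0.25 -0.62 0 0 0; 0.042 -0.25 -0.62 0 0 0; 0 -0.1 -0.3 0 0 0; 0 0 0 0 0 0")

```text
time_s: 3.98
position: [0.4391, -0.2072, 0.2547]
tcp_rot: [[0.85, 0.526, 0.005], [0.526, -0.85, -0.004], [0.002, 0.007, -1.0]]
force: [-0.3, 0.1, -0.8]
opening: 0.322
grasp_force: 29.9
```

```bash
python3 - <<'E'
from h import *
s=bot.read_state();print(s["grasp_force"],s["opening"]*87,s["position"])
e=plan((.43,.18,.26),27.5,10)
E
```

```text
29.89045378039009 28.033279675915463 [ 0.43914438 -0.20721216  0.25465112]
0.392 -0.668 -0.014 0 0 0.001; 0.387 -0.671 -0.014 0 0 0.001; 0.382 -0.674 -0.014 0 0 0.001; 0.377 -0.677 -0.013 0 0 0.001; 0.372 -0.679 -0.013 0 0 0.001; 0.367 -0.682 -0.012 0 0 0.001; 0.362 -0.685 -0.012 0 0 0.001; 0.357 -0.688 -0.012 0 0 0.001; 0.352 -0.69 -0.011 0 0 0.001; 0.347 -0.693 -0.011 0 0 0.001
per row 38.7mm 0.43deg
```

>>> apply_moves(plan="0.39 -0.67 -0.01 0 0 0.0012; 0.387 -0.67 -0.01 0 0 0.0012; 0.382 -0.674 -0.01 0 0 0.0012; 0.377 -0.677 -0.01 0 0 0.0012; 0.372 -0.68 -0.01 0 0 0.0012; 0.367 -0.68 -0.01 0 0 0.0012; 0.362 -0.685 -0.01 0 0 0.0012; 0.357 -0.688 -0.01 0 0 0.0012; 0.352 -0.69 -0.01 0 0 0.0012; 0.347 -0.69 -0.01 0 0 0.0012")

```text
time_s: 4.82
position: [0.4289, 0.1813, 0.2547]
tcp_rot: [[0.888, 0.459, -0.002], [0.459, -0.888, -0.001], [-0.002, -0.0, -1.0]]
force: [0.5, -0.5, -0.9]
opening: 0.32
grasp_force: 29.9
```

>>> apply_moves(plan="0 0 0 0 0 0; 0 0 0 0 0 0")

```text
time_s: 4.98
position: [0.4288, 0.1813, 0.2547]
tcp_rot: [[0.886, 0.464, -0.002], [0.464, -0.886, -0.001], [-0.003, -0.0, -1.0]]
force: [0.5, -1.1, -0.8]
opening: 0.318
grasp_force: 29.9
```

```bash
python3 - <<'E'
from h import *
s=bot.read_state(); im=capture("wrist"); cv2.imwrite("pics/w2.png",im[:,:,::-1]); print(s["position"],s["tcp_rot"],s["time_s"])
np.savez("w2.npz",position=s["position"],tcp_rot=s["tcp_rot"])
E
```

```text
[0.42881396 0.18134303 0.25469319] [[ 8.85750753e-01  4.64154992e-01 -2.39735836e-03]
 [ 4.64154201e-01 -8.85753944e-01 -9.10338917e-04]
 [-2.54600798e-03 -3.06410573e-04 -9.99996712e-01]] 4.9833
```

View pics/w2.png

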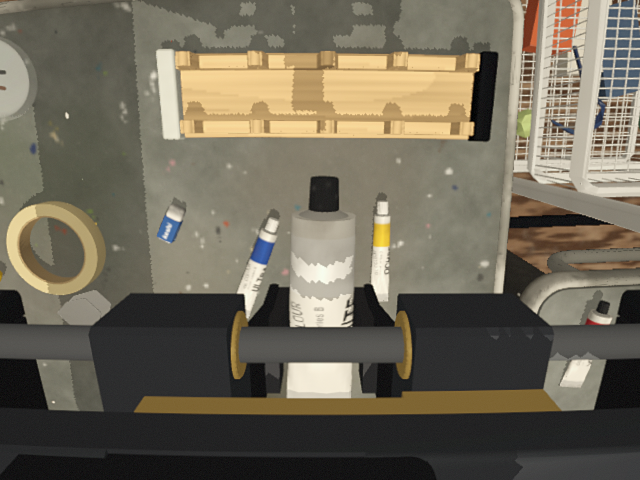

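The rest is fully in view, with outer cheek corners at (160,50) and (166,139) on the white end and (497,52) and (491,141) on the black end. The held white tube's cap tip is at (323,177). The blue cap tip is at (273,211), the ochre cap tip at (381,195), and the ochre tail is near (380,302).

```bash
python3 - <<'E'
from h import *
s=np.load("w2.npz")
P=cast("wrist",[(160,50),(166,139),(497,52),(491,141)],.021,s)[:,:2]
print(P, "len",np.linalg.norm(P[0]-P[2]),np.linalg.norm(P[1]-P[3]),"wid",np.linalg.norm(P[0]-P[1]),np.linalg.norm(P[2]-P[3]))
C=P.mean(0); u=(P[0]+P[1]-P[2]-P[3]); u/=np.linalg.norm(u); v=np.array([u[1],-u[0]])
print("C",C,"yaw u",np.degrees(np.arctan2(u[1],u[0])))
for k,d in zip(("white","ochre","red","blue"),(.099,.033,-.033,-.099)): print(k,C+d*u)
# tooth check: middle tooth between ochre/red at u=0, top z=.037
for px in ((328,60),(328,127)): 
    q=cast("wrist",[px],.037,s)[0,:2]-C; print("tooth uv",q@u,q@v)
tip=cast("wrist",[(323,177)],.263,s)[0]; print("tip tool",(tip-s["position"])@s["tcp_rot"])
print("blue tip",cast("wrist",[(273,211)],.01,s),"ochre",cast("wrist",[(382,195),(381,228)],.01,s))
E
```

```text
[[0.49389901 0.38612568]
 [0.42073883 0.34965615]
 [0.63995617 0.10456365]
 [0.56846727 0.06430519]] len 0.3171905855991781 0.32132361474784293 wid 0.08174618322771934 0.08204514878816295
C [0.53076532 0.22616267] yaw u 117.3940914150701
white [0.4852146  0.31406109]
ochre [0.51558175 0.25546214]
red [0.54594889 0.19686319]
blue [0.57631603 0.13826424]
tooth uv 0.0012890368050249275 0.02839755543299373
tooth uv 0.0007526565490493437 -0.029950946587221677
tip tool [ 0.05802011  0.00101542 -0.00845486]
blue tip [[0.40226426 0.2243209  0.01      ]] ochre [[0.47041095 0.13097568 0.01      ]
 [0.43926672 0.11419223 0.01      ]]
```

```bash
python3 - <<'E'
from h import *
e=plan((.4852,.3141,.11),27.4,6); plan((.4852,.3141,.0235),27.4,4,e)
E
```

```text
0.374 -0.31 0.482 0 0 0; 0.374 -0.31 0.482 0 0 0; 0.373 -0.31 0.482 0 0 0; 0.373 -0.31 0.482 0 0 0; 0.373 -0.31 0.482 0 0 0; 0.372 -0.31 0.482 0 0 0
per row 34.2mm 0.03deg
0 0 0.432 0 0 0; 0 0 0.432 0 0 0; 0 0 0.432 0 0 0; 0 0 0.432 0 0 0
per row 21.6mm 0.00deg
```

>>> apply_moves(plan="0.373 -0.31 0.48 0 0 0; 0.373 -0.31 0.48 0 0 0; 0.373 -0.31 0.48 0 0 0; 0.373 -0.31 0.48 0 0 0; 0.373 -0.31 0.48 0 0 0; 0.373 -0.31 0.48 0 0 0; 0 0 0 0 0 0; 0 0 0 0 0 0; 0 0 0 0 0 0")

```text
time_s: 5.78
position: [0.4864, 0.312, 0.1117]
tcp_rot: [[0.889, 0.458, -0.002], [0.458, -0.889, -0.001], [-0.002, 0.0, -1.0]]
force: [-0.2, 0.7, 0.1]
opening: 0.32
grasp_force: 29.9
```

>>> apply_moves(plan="0 -0.048 0.4 0 0 0; 0 0 0.4 0 0 0; 0 0 0.4 0 0 0; 0 0 0.3 0 0 0; 0 0 0.16 0 0 0; 0 0 0.1 0 0 0; 0 0 0 0 0 0; 0 0 0 0 0 0")

```text
time_s: 6.45
position: [0.486, 0.3158, 0.0251]
tcp_rot: [[0.888, 0.459, 0.002], [0.459, -0.888, 0.001], [0.002, 0.0, -1.0]]
force: [0.1, -0.6, -0.3]
opening: 0.319
grasp_force: 29.9
```

>>> apply_moves(plan="0 0 0 0 0 0; 0 0 0 0 0 0; 0 0 0 0 0 0; 0 0 0 0 0 0; 0 0 0 0 0 0; 0 0 0 0 0 0", gripper=0)

```text
time_s: 6.95
position: [0.4853, 0.3162, 0.0243]
tcp_rot: [[0.888, 0.46, 0.0], [0.46, -0.888, 0.0], [0.0, 0.0, -1.0]]
force: [0.3, -0.1, 0.4]
opening: 0.494
grasp_force: 0.0
```

```bash
python3 - <<'E'
from h import *
p=np.array([.4853,.3162,.13]); R=np.array(bot.read_state()["tcp_rot"])
plan((.37,.13,.25),27.5,6,(p,R))
E
```

```text
-0.627 0.374 -0.4 0 0 0; -0.627 0.374 -0.4 0 0 0; -0.627 0.374 -0.4 0 0 0; -0.627 0.374 -0.4 0 0 0; -0.627 0.373 -0.4 0 0 0; -0.627 0.373 -0.4 0 0 0
per row 41.6mm 0.02deg
```

>>> apply_moves(plan="0 0 -0.6 0 0 0; 0 0 -0.7 0 0 0; 0 0 -0.8 0 0 0; -0.537 0.32 -0.35 0 0 0; -0.537 0.32 -0.35 0 0 0; -0.537 0.32 -0.35 0 0 0; -0.537 0.32 -0.35 0 0 0; -0.537 0.32 -0.35 0 0 0; -0.537 0.32 -0.35 0 0 0; -0.537 0.32 -0.3 0 0 0")

```text
time_s: 7.78
position: [0.3689, 0.1293, 0.2501]
tcp_rot: [[0.888, 0.461, 0.001], [0.461, -0.888, -0.0], [0.001, 0.0, -1.0]]
force: [0.1, -1.0, 0.9]
opening: 0.501
grasp_force: 0.0
```

>>> apply_moves(plan="0 0 0 0 0 0; 0 0 0 0 0 0; 0 0 0 0 0 0", gripper=1)

```text
time_s: 8.03
position: [0.3703, 0.1304, 0.2493]
tcp_rot: [[0.888, 0.459, 0.001], [0.459, -0.888, 0.001], [0.001, 0.0, -1.0]]
force: [0.1, 0.3, 0.5]
opening: 0.646
grasp_force: 0.0
```

```bash
python3 - <<'E'
from h import *
s=bot.read_state(); im=capture("wrist"); cv2.imwrite("pics/w3.png",im[:,:,::-1]); print(s["position"],s["tcp_rot"],s["time_s"])
np.savez("w3.npz",position=s["position"],tcp_rot=s["tcp_rot"])
E
```

```text
[0.37034281 0.13039193 0.24925871] [[ 8.88309234e-01  4.59243903e-01  1.32030830e-03]
 [ 4.59243650e-01 -8.88310201e-01  5.06820032e-04]
 [ 1.40559734e-03  1.56130287e-04 -9.99999000e-01]] 8.0333
```

View pics/w3.png

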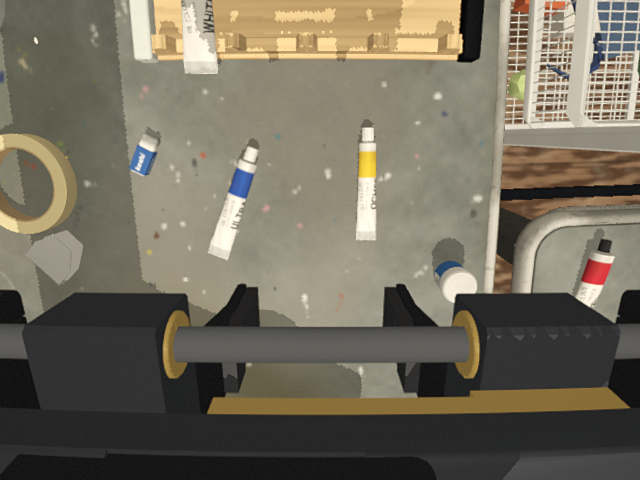

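The white tube lies in the notch at the white end. The ochre tube runs from tip (368,125) to tail (366,240). The blue tube runs from tip (252,146) to tail (220,257).

```bash
python3 - <<'E'
from h import *
s=np.load("w3.npz")
for n,h,q,L in(("ochre",.0085,[(368,125),(366,240)],118),("blue",.009,[(252,146),(220,257)],126)):
    P=cast("wrist",q,h,s); d=P[0]-P[1]; y=np.degrees(np.arctan2(d[1],d[0]))
    print(n,"c",(P[0]+P[1])[:2]/2,"yaw",y,"L",np.linalg.norm(d))
    if n=="ochre":
        c=(P[0]+P[1])[:2]/2; e=plan((*c,.09),y,5); plan((*c,.004),y,4,e)
E
```

```text
ochre c [0.41503781 0.09993264] yaw 28.0717936238779 L 0.11775298728386017
0.102 0.191 0.636 0 0 0; 0.101 0.192 0.636 0 0 0; 0.101 0.192 0.636 0 0 0; 0.101 0.192 0.636 0 0 0; 0.1 0.192 0.636 0 0 0
per row 33.6mm 0.14deg
0 0 0.43 0 0 0; 0 0 0.43 0 0 0; 0 0 0.43 0 0 0; 0 0 0.43 0 0 0
per row 21.5mm 0.00deg
blue c [0.33501326 0.21207708] yaw 8.38382640912618 L 0.12309389528290163
```

>>> apply_moves(plan="0.1 0.192 0.63 0 0 -0.0005; 0.1 0.192 0.63 0 0 -0.0005; 0.1 0.192 0.63 0 0 -0.0005; 0.1 0.192 0.63 0 0 0; 0.1 0.192 0.63 0 0 0; 0 0 0.4 0 0 0; 0 0 0.4 0 0 0; 0 0 0.35 0 0 0; 0 0 0 0 0 0; 0 0 0 0 0 0", gripper=1)

```text
time_s: 8.92
position: [0.4138, 0.1, 0.0326]
tcp_rot: [[0.883, 0.469, -0.004], [0.469, -0.883, 0.0], [-0.003, -0.002, -1.0]]
force: [-0.2, -0.5, 0.3]
opening: 1.001
grasp_force: 0.0
```

>>> apply_moves(plan="0.02 0.01 0.3 0 0 0; 0 0 0.2 0 0 0; 0 0 0.06 0 0 0; 0 0 0 0 0 0; 0 0 0 0 0 0; 0 0 0 0 0 0; 0 0 0 0 0 0; 0 0 0 0 0 0; 0 0 0 0 0 0; 0 0 0 0 0 0", gripper=-0.4)

```text
time_s: 9.75
position: [0.4156, 0.0993, 0.0063]
tcp_rot: [[0.884, 0.468, 0.0], [0.468, -0.884, -0.0], [0.0, 0.0, -1.0]]
force: [0.1, -0.1, 0.3]
opening: 0.343
grasp_force: 0.0
```

>>> apply_moves(plan="0 0 0 0 0 0; 0 0 0 0 0 0; 0 0 0 0 0 0; 0 0 0 0 0 0; 0 0 0 0 0 0; 0 0 0 0 0 0; 0 0 0 0 0 0; 0 0 0 0 0 0", gripper=-1)

```text
time_s: 10.42
position: [0.4154, 0.0993, 0.0061]
tcp_rot: [[0.884, 0.468, -0.0], [0.468, -0.884, -0.0], [-0.0, -0.0, -1.0]]
force: [-1.0, -0.8, -0.7]
opening: 0.192
grasp_force: 28.9
```

```bash
python3 - <<'E'
from h import *
s=bot.read_state(); p=np.array(s["position"]);p[2]=.10
plan((.5156,.2555,.10),27.4,5,(p,np.array(s["tcp_rot"])))
E
```

```text
0.647 -0.364 0 0 0 0; 0.646 -0.365 0 0 0 0; 0.645 -0.367 0 0 0 0; 0.645 -0.368 0 0 0 0; 0.644 -0.369 0 0 0 0
per row 37.1mm 0.10deg
```

>>> apply_moves(plan="0 0 -0.5 0 0 0; 0 0 -0.7 0 0 0; 0 0 -0.68 0 0 0.0003; 0.646 -0.366 0 0 0 0.0005; 0.646 -0.366 0 0 0 0.0005; 0.646 -0.366 0 0 0 0.0004; 0.646 -0.366 0 0 0 0; 0.646 -0.366 0 0 0 0; 0 0 0 0 0 0; 0 0 0 0 0 0")

```text
time_s: 11.25
position: [0.5169, 0.2566, 0.0998]
tcp_rot: [[0.887, 0.461, 0.001], [0.461, -0.887, 0.0], [0.001, 0.0, -1.0]]
force: [-0.8, -1.4, -0.5]
opening: 0.194
grasp_force: 28.9
```

>>> apply_moves(plan="0 0 0 0 0 0; 0 0 0 0 0 0")

```text
time_s: 11.42
position: [0.5146, 0.254, 0.0995]
tcp_rot: [[0.889, 0.458, -0.003], [0.458, -0.889, -0.001], [-0.003, -0.001, -1.0]]
force: [0.2, 0.1, -1.2]
opening: 0.197
grasp_force: 28.9
```

```bash
python3 - <<'E'
from h import *
s=bot.read_state(); im=capture("wrist"); cv2.imwrite("pics/w4.png",im[:,:,::-1]); print(s["position"],s["tcp_rot"],s["time_s"])
np.savez("w4.npz",position=s["position"],tcp_rot=s["tcp_rot"])
E
```

```text
[0.51461822 0.25397318 0.09951582] [[ 8.88799711e-01  4.58285429e-01 -3.08853636e-03]
 [ 4.58284589e-01 -8.88804930e-01 -1.01590003e-03]
 [-3.21067852e-03 -5.12496964e-04 -9.99994714e-01]] 11.4167
```

View pics/w4.png

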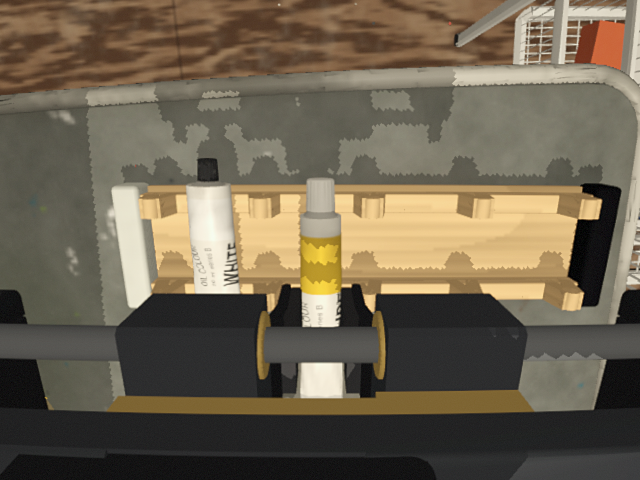

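The white tube lies across both rails with its cap tip at (207,158), slightly left of its notch centre. The ochre tube is held with its cap tip at (320,179).

```bash
python3 - <<'E'
from h import *
s=np.load("w4.npz"); C=np.array([.5308,.2262]);a=np.radians(117.4);u=np.array([np.cos(a),np.sin(a)]);v=np.array([u[1],-u[0]])
for n,px,z in(("white tip",(207,158),.03),("white shoulder",(209,185),.035),("body row 260 mid",(215,260),.040),("tooth1",(148,205),.037),("tooth2",(261,205),.037),("tooth3",(370,205),.037),("tooth5",(583,206),.037)):
    q=cast("wrist",[px],z,s)[0,:2]-C; print(n,"u %.1f v %.1f"%(q@u*1e3,q@v*1e3))
t=cast("wrist",[(320,179)],.0995-.006+.0085,s)[0];print((t-s["position"])@s["tcp_rot"])
q=s["position"][:2]-C;print(q@u,q@v)
E
```

```text
white tip u 98.0 v 59.7
white shoulder u 96.5 v 44.6
body row 260 mid u 95.0 v 0.7
tooth1 u 132.9 v 33.5
tooth2 u 66.5 v 33.1
tooth3 u 3.4 v 33.0
tooth5 u -123.7 v 32.8
[ 0.05663877 -0.00015675 -0.00266596]
0.03210430993601361 -0.0015852260001272332
```

>>> apply_moves(plan="0.07 -0.02 0.3 0 0 0; 0 0 0.4 0 0 0; 0 0 0.35 0 0 0; 0 0 0.25 0 0 0; 0 0 0.12 0 0 0; 0 0 0.06 0 0 0; 0 0 0 0 0 0; 0 0 0 0 0 0; 0 0 0 0 0 0")

```text
time_s: 12.22
position: [0.5197, 0.2577, 0.027]
tcp_rot: [[0.889, 0.459, 0.002], [0.459, -0.889, 0.0], [0.002, 0.0, -1.0]]
force: [-0.8, 0.4, -0.6]
opening: 0.196
grasp_force: 28.9
```

>>> apply_moves(plan="0 0 0 0 0 0; 0 0 0 0 0 0; 0 0 0 0 0 0; 0 0 0 0 0 0; 0 0 0 0 0 0; 0 0 0 0 0 0", gripper=-0.2)

```text
time_s: 12.72
position: [0.5191, 0.2577, 0.0262]
tcp_rot: [[0.889, 0.459, 0.0], [0.459, -0.889, 0.0], [0.0, 0.0, -1.0]]
force: [-0.1, -0.1, 0.5]
opening: 0.393
grasp_force: 0.0
```

```bash
python3 - <<'E'
from h import *
R=np.array(bot.read_state()["tcp_rot"])
e=plan((.375,.20,.22),12,6,(np.array([.5175,.2555,.12]),R))
plan((.335,.2125,.10),8.4,4,e)
E
```

```text
-0.507 -0.054 -0.333 0 0 0.007; -0.509 -0.031 -0.333 0 0 0.007; -0.51 -0.008 -0.333 0 0 0.007; -0.51 0.014 -0.333 0 0 0.007; -0.508 0.037 -0.333 0 0 0.007; -0.506 0.06 -0.333 0 0 0.007
per row 30.5mm 2.55deg
-0.183 -0.103 0.6 0 0 0.002; -0.184 -0.1 0.6 0 0 0.002; -0.186 -0.097 0.6 0 0 0.002; -0.187 -0.094 0.6 0 0 0.002
per row 31.8mm 0.90deg
```

>>> apply_moves(plan="0 0 -0.5 0 0 0; 0 0 -0.7 0 0 0; 0 0 -0.7 0 0 0; -0.507 -0.054 -0.33 0 0 0.0071; -0.51 -0.03 -0.33 0 0 0.0071; -0.51 -0.01 -0.33 0 0 0.0071; -0.51 0.015 -0.33 0 0 0.0071; -0.51 0.037 -0.33 0 0 0.0071; -0.51 0.06 -0.33 0 0 0.0071; 0 0 0 0 0 0")

```text
time_s: 13.55
position: [0.3716, 0.201, 0.2219]
tcp_rot: [[0.978, 0.207, -0.002], [0.207, -0.978, -0.001], [-0.002, 0.0, -1.0]]
force: [-0.8, 0.2, 0.2]
opening: 0.399
grasp_force: 0.0
```

>>> apply_moves(plan="-0.185 -0.1 0.6 0 0 0.0025; -0.185 -0.1 0.6 0 0 0.0025; -0.185 -0.1 0.6 0 0 0.0025; -0.185 -0.1 0.6 0 0 0.0025; 0 0 0.4 0 0 0; 0 0 0.4 0 0 0; 0 0 0.2 0 0 0; 0 0 0 0 0 0; 0 0 0 0 0 0; 0 0 0 0 0 0", gripper=1)

```text
time_s: 14.38
position: [0.3368, 0.2151, 0.0503]
tcp_rot: [[0.989, 0.146, 0.001], [0.146, -0.989, 0.0], [0.001, -0.0, -1.0]]
force: [-0.1, 0.8, 0.8]
opening: 0.986
grasp_force: 0.0
```

>>> apply_moves(plan="-0.045 0.054 0.4 0 0 0; 0 0 0.3 0 0 0; 0 0 0.2 0 0 0; 0 0 0 0 0 0; 0 0 0 0 0 0; 0 0 0 0 0 0; 0 0 0 0 0 0; 0 0 0 0 0 0; 0 0 0 0 0 0; 0 0 0 0 0 0", gripper=-0.4)

```text
time_s: 15.22
position: [0.3346, 0.212, 0.0055]
tcp_rot: [[0.989, 0.146, 0.001], [0.146, -0.989, 0.0], [0.001, -0.0, -1.0]]
force: [0.2, 0.4, 1.1]
opening: 0.347
grasp_force: 0.0
```

>>> apply_moves(plan="0 0 0 0 0 0; 0 0 0 0 0 0; 0 0 0 0 0 0; 0 0 0 0 0 0; 0 0 0 0 0 0; 0 0 0 0 0 0; 0 0 0 0 0 0; 0 0 0 0 0 0", gripper=-1)

```text
time_s: 15.88
position: [0.3344, 0.2119, 0.0052]
tcp_rot: [[0.989, 0.146, 0.0], [0.146, -0.989, 0.0], [0.0, -0.0, -1.0]]
force: [-0.1, 0.7, 3.8]
opening: 0.222
grasp_force: 29.8
```

```bash
python3 - <<'E'
from h import *
s=bot.read_state(); p=np.array(s["position"]);print(p);p[2]=.11
e=plan((.42,.10,.12),27.4,5,(p,np.array(s["tcp_rot"])))
e=plan((.5763,.1383,.10),27.4,5,e)
E
```

```text
[0.3343716  0.21190899 0.00517939]
0.274 0.493 -0.04 0 0 -0.011; 0.24 0.51 -0.04 0 0 -0.011; 0.206 0.525 -0.04 0 0 -0.011; 0.171 0.537 -0.04 0 0 -0.011; 0.135 0.547 -0.04 0 0 -0.011
per row 28.3mm 3.81deg
0.626 0.152 0.08 0 0 0; 0.626 0.152 0.08 0 0 0; 0.626 0.152 0.08 0 0 0; 0.626 0.152 0.08 0 0 0; 0.626 0.152 0.08 0 0 0
per row 32.4mm 0.00deg
```

>>> apply_moves(plan="0 0 -0.5 0 0 0; 0 0 -0.8 0 0 0; 0 0 -0.8 0 0 0; 0.274 0.493 -0.04 0 0 -0.0106; 0.24 0.51 -0.04 0 0 -0.0106; 0.206 0.525 -0.04 0 0 -0.0106; 0.17 0.537 -0.04 0 0 -0.0106; 0.135 0.547 -0.04 0 0 -0.0106; 0 0 0 0 0 0")

```text
time_s: 16.63
position: [0.4252, 0.0968, 0.1206]
tcp_rot: [[0.888, 0.459, 0.007], [0.459, -0.888, -0.001], [0.006, 0.004, -1.0]]
force: [1.1, 0.4, -0.3]
opening: 0.228
grasp_force: 29.7
```

>>> apply_moves(plan="0.626 0.152 0.08 0 0 0; 0.626 0.152 0.08 0 0 0; 0.626 0.152 0.08 0 0 0; 0.626 0.152 0.08 0 0 0; 0.626 0.152 0.08 0 0 0; 0 0 0 0 0 0; 0 0 0 0 0 0; 0 0 0 0 0 0; 0 0 0 0 0 0; 0 0 0 0 0 0")

```text
time_s: 17.47
position: [0.5745, 0.1383, 0.1]
tcp_rot: [[0.887, 0.461, -0.002], [0.461, -0.887, -0.0], [-0.002, -0.001, -1.0]]
force: [-0.8, -0.2, -1.1]
opening: 0.224
grasp_force: 29.7
```

```bash
python3 - <<'E'
from h import *
s=bot.read_state(); im=capture("wrist"); cv2.imwrite("pics/w5.png",im[:,:,::-1]); print(s["position"],s["tcp_rot"],s["time_s"])
np.savez("w5.npz",position=s["position"],tcp_rot=s["tcp_rot"])
E
```

```text
[0.57454928 0.1383317  0.09996804] [[ 8.87452696e-01  4.60893814e-01 -2.14583307e-03]
 [ 4.60894633e-01 -8.87454856e-01 -1.25181681e-04]
 [-1.96202544e-03 -8.77910123e-04 -9.99997690e-01]] 17.4667
```

View pics/w5.png

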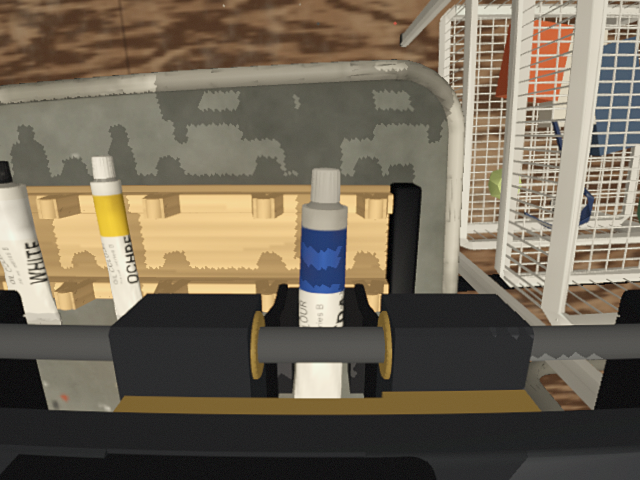

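Ochre lies in the second notch with its cap tip at (101,158). The blue tube is held over the last notch, with its cap tip at (325,170). The visible teeth are at (160,205) and (266,205), and the cart is clear of the gripper.

```bash
python3 - <<'E'
from h import *
s=np.load("w5.npz"); C=np.array([.5308,.2262]);a=np.radians(117.4);u=np.array([np.cos(a),np.sin(a)]);v=np.array([u[1],-u[0]])
for n,px,z in(("ochre tip",(102,158),.0265),("ochre mid",(118,255),.035),("tooth3",(160,206),.037),("tooth4",(266,205),.037),("black outer",(420,186),.021),("black inner",(392,186),.021)):
    q=cast("wrist",[px],z,s)[0,:2]-C; print(n,"u %.1f v %.1f"%(q@u*1e3,q@v*1e3))
t=cast("wrist",[(325,170)],.1-.005+.009,s)[0];print((t-s["position"])@s["tcp_rot"])
q=s["position"][:2]-C;print(q@u,q@v)
E
```

```text
ochre tip u 32.9 v 59.9
ochre mid u 26.6 v 1.8
tooth3 u -4.0 v 32.5
tooth4 u -66.4 v 33.0
black outer u -159.2 v 42.2
black inner u -141.9 v 42.1
[ 0.06034697  0.00182857 -0.00415198]
-0.09814423680499694 -0.0015956922911041372
```

>>> apply_moves(plan="0.08 0 0.3 0 0 0; 0 0 0.4 0 0 0; 0 0 0.36 0 0 0; 0 0 0.26 0 0 0; 0 0 0.13 0 0 0; 0 0 0.06 0 0 0; 0 0 0 0 0 0; 0 0 0 0 0 0; 0 0 0 0 0 0")

```text
time_s: 18.27
position: [0.5807, 0.1403, 0.0255]
tcp_rot: [[0.887, 0.461, 0.002], [0.461, -0.887, 0.0], [0.002, 0.001, -1.0]]
force: [-0.7, -0.2, -0.8]
opening: 0.221
grasp_force: 29.7
```

>>> apply_moves(plan="0 0 0 0 0 0; 0 0 0 0 0 0; 0 0 0 0 0 0; 0 0 0 0 0 0; 0 0 0 0 0 0; 0 0 0 0 0 0", gripper=-0.15)

```text
time_s: 18.77
position: [0.5799, 0.1403, 0.0247]
tcp_rot: [[0.887, 0.461, 0.0], [0.461, -0.887, 0.0], [0.0, 0.0, -1.0]]
force: [-0.6, 0.4, -0.2]
opening: 0.416
grasp_force: 0.0
```

```bash
python3 - <<'E'
from h import *
s=bot.read_state(); print(s["position"],s["opening"])
e=plan((.42,-.02,.25),25,6,(np.array([.5785,.1383,.15]),np.array(s["tcp_rot"])))
plan((.395,-.21,.25),22.6,6,e)
E
```

```text
[0.57992125 0.14025364 0.02469156] 0.4158393583865905
-0.712 0.225 -0.333 0 0 0.001; -0.71 0.23 -0.333 0 0 0.001; -0.709 0.235 -0.333 0 0 0.001; -0.707 0.24 -0.333 0 0 0.001; -0.705 0.245 -0.333 0 0 0.001; -0.704 0.25 -0.333 0 0 0.001
per row 40.9mm 0.41deg
-0.343 0.539 0 0 0 0.001; -0.339 0.541 0 0 0 0.001; -0.336 0.544 0 0 0 0.001; -0.332 0.546 0 0 0 0.001; -0.328 0.548 0 0 0 0.001; -0.324 0.55 0 0 0 0.001
per row 31.9mm 0.40deg
```

>>> apply_moves(plan="0 0 -0.7 0 0 0; 0 0 -0.8 0 0 0; 0 0 -0.8 0 0 0; -0.71 0.225 -0.33 0 0 0.0012; -0.71 0.23 -0.33 0 0 0.0012; -0.71 0.235 -0.33 0 0 0.0012; -0.707 0.24 -0.33 0 0 0.0012; -0.705 0.245 -0.33 0 0 0.0012; -0.704 0.25 -0.33 0 0 0.0012; 0 0 0 0 0 0")

```text
time_s: 19.6
position: [0.4179, -0.0208, 0.2408]
tcp_rot: [[0.909, 0.417, 0.0], [0.417, -0.909, -0.002], [-0.001, 0.002, -1.0]]
force: [0.4, 0.5, 0.4]
opening: 0.425
grasp_force: 0.0
```

>>> apply_moves(plan="-0.34 0.54 0 0 0 0.0011; -0.34 0.54 0 0 0 0.0011; -0.336 0.544 0 0 0 0.0011; -0.332 0.546 0 0 0 0.0011; -0.33 0.55 0 0 0 0.0011; -0.325 0.55 0 0 0 0.0011; 0 0 0 0 0 0; 0 0 0 0 0 0; 0 0 0 0 0 0; 0 0 0 0 0 0", gripper=1)

```text
time_s: 20.43
position: [0.3957, -0.2065, 0.2383]
tcp_rot: [[0.923, 0.384, -0.001], [0.384, -0.923, 0.001], [-0.0, -0.001, -1.0]]
force: [0.4, 1.1, 0.8]
opening: 0.989
grasp_force: 0.0
```

```bash
python3 - <<'E'
from h import *
s=bot.read_state(); im=capture("wrist"); cv2.imwrite("pics/w6.png",im[:,:,::-1]); print(s["position"],s["tcp_rot"],s["time_s"])
np.savez("w6.npz",position=s["position"],tcp_rot=s["tcp_rot"])
E
```

```text
[ 0.39571398 -0.20649978  0.23833306] [[ 9.23490179e-01  3.83621266e-01 -7.83032486e-04]
 [ 3.83621973e-01 -9.23489449e-01  1.19172183e-03]
 [-2.65952401e-04 -1.40093188e-03 -9.99998983e-01]] 20.4333
```

View pics/w6.png

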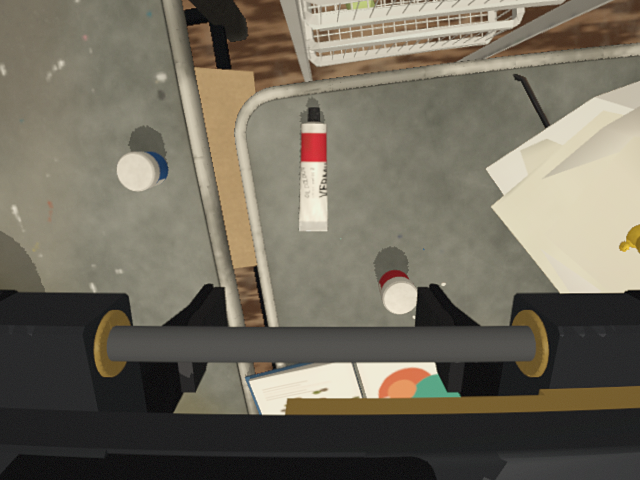

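The red tube runs from tip (315,107) to tail (313,232), and the pots are undisturbed.

```bash
python3 - <<'E'
from h import *
s=np.load("w6.npz")
P=cast("wrist",[(315,107),(313,232)],.0115,s); d=P[0]-P[1]; y=np.degrees(np.arctan2(d[1],d[0])); c=(P[0]+P[1])[:2]/2
print("c",c,"yaw",y,"L",np.linalg.norm(d))
plan((*c,.05),y,6)
E
```

```text
c [ 0.42942197 -0.18505583] yaw 21.404875672089126 L 0.12158748280727233
0.131 -0.022 0.628 0 0 0.001; 0.131 -0.023 0.628 0 0 0.001; 0.131 -0.023 0.628 0 0 0.001; 0.131 -0.024 0.628 0 0 0.001; 0.131 -0.024 0.628 0 0 0.001; 0.13 -0.025 0.628 0 0 0.001
per row 32.1mm 0.20deg
```

>>> apply_moves(plan="0.131 -0.023 0.63 0 0 0.0005; 0.131 -0.023 0.63 0 0 0.0005; 0.131 -0.023 0.63 0 0 0.0005; 0.131 -0.023 0.63 0 0 0.0005; 0.131 -0.024 0.63 0 0 0.0005; 0.13 -0.025 0.63 0 0 0.0005; 0 0 0 0 0 0; 0 0 0 0 0 0; 0 0 0 0 0 0")

```text
time_s: 21.23
position: [0.4301, -0.1864, 0.0507]
tcp_rot: [[0.93, 0.366, 0.001], [0.366, -0.93, -0.001], [0.001, 0.001, -1.0]]
force: [-0.2, -0.1, 0.3]
opening: 0.999
grasp_force: 0.0
```

>>> apply_moves(plan="0 -0.03 0.4 0 0 0; 0 0 0.3 0 0 0; 0 0 0.2 0 0 0; 0 0 0 0 0 0; 0 0 0 0 0 0; 0 0 0 0 0 0; 0 0 0 0 0 0; 0 0 0 0 0 0; 0 0 0 0 0 0; 0 0 0 0 0 0", gripper=-0.3)

```text
time_s: 22.07
position: [0.4293, -0.1854, 0.0049]
tcp_rot: [[0.931, 0.365, 0.0], [0.365, -0.931, -0.0], [0.0, 0.0, -1.0]]
force: [0.1, 0.5, -1.1]
opening: 0.377
grasp_force: 0.0
```

>>> apply_moves(plan="0 0 0 0 0 0; 0 0 0 0 0 0; 0 0 0 0 0 0; 0 0 0 0 0 0; 0 0 0 0 0 0; 0 0 0 0 0 0; 0 0 0 0 0 0", gripper=-1)

```text
time_s: 22.65
position: [0.4291, -0.1852, 0.0047]
tcp_rot: [[0.931, 0.365, -0.0], [0.365, -0.931, 0.0], [-0.0, -0.0, -1.0]]
force: [-0.4, 0.2, 2.5]
opening: 0.296
grasp_force: 30.0
```

```bash
python3 - <<'E'
from h import *
s=bot.read_state(); p=np.array(s["position"]);print(p,s["opening"]);p[2]=.12
e=plan((.42,-.05,.23),25,6,(p,np.array(s["tcp_rot"])))
e=plan((.5459,.1969,.11),27.4,10,e)
E
```

```text
[ 0.42905442 -0.18519708  0.00466165] 0.2955817256399714
0.136 -0.431 -0.367 0 0 -0.002; 0.141 -0.429 -0.367 0 0 -0.002; 0.145 -0.428 -0.367 0 0 -0.002; 0.15 -0.426 -0.367 0 0 -0.002; 0.154 -0.425 -0.367 0 0 -0.002; 0.159 -0.423 -0.367 0 0 -0.002
per row 29.1mm 0.60deg
0.437 -0.341 0.24 0 0 -0.001; 0.438 -0.339 0.24 0 0 -0.001; 0.44 -0.337 0.24 0 0 -0.001; 0.441 -0.336 0.24 0 0 -0.001; 0.443 -0.334 0.24 0 0 -0.001; 0.444 -0.332 0.24 0 0 -0.001; 0.445 -0.33 0.24 0 0 -0.001; 0.447 -0.328 0.24 0 0 -0.001; 0.448 -0.326 0.24 0 0 -0.001; 0.449 -0.324 0.24 0 0 -0.001
per row 30.2mm 0.24deg
```

>>> apply_moves(plan="0 0 -0.7 0 0 0; 0 0 -0.8 0 0 0; 0 0 -0.8 0 0 0; 0.136 -0.431 -0.367 0 0 -0.0017; 0.141 -0.43 -0.367 0 0 -0.0017; 0.145 -0.428 -0.367 0 0 -0.0017; 0.15 -0.426 -0.367 0 0 -0.0017; 0.154 -0.425 -0.367 0 0 -0.0017; 0.159 -0.423 -0.367 0 0 -0.0017; 0 0 0 0 0 0")

```text
time_s: 23.48
position: [0.4201, -0.0473, 0.2322]
tcp_rot: [[0.904, 0.427, 0.004], [0.427, -0.904, -0.0], [0.004, 0.002, -1.0]]
force: [-0.3, 0.5, -0.6]
opening: 0.292
grasp_force: 30.0
```

>>> apply_moves(plan="0.437 -0.341 0.24 0 0 -0.0007; 0.438 -0.34 0.24 0 0 -0.0007; 0.44 -0.337 0.24 0 0 -0.0007; 0.44 -0.336 0.24 0 0 -0.0007; 0.443 -0.334 0.24 0 0 -0.0007; 0.444 -0.332 0.24 0 0 -0.0007; 0.445 -0.33 0.24 0 0 -0.0007; 0.447 -0.328 0.24 0 0 -0.0007; 0.448 -0.326 0.24 0 0 -0.0007; 0.45 -0.324 0.24 0 0 -0.0007")

```text
time_s: 24.32
position: [0.5455, 0.1977, 0.1078]
tcp_rot: [[0.886, 0.463, -0.001], [0.463, -0.886, -0.001], [-0.002, -0.0, -1.0]]
force: [0.2, -0.0, 0.5]
opening: 0.297
grasp_force: 30.0
```

>>> apply_moves(plan="0 0 0 0 0 0; 0 0 0 0 0 0; 0 0 0 0 0 0; 0 0 0 0 0 0")

```text
time_s: 24.65
position: [0.5448, 0.196, 0.1096]
tcp_rot: [[0.887, 0.462, -0.001], [0.462, -0.887, -0.0], [-0.001, 0.0, -1.0]]
force: [-0.0, -0.5, -0.3]
opening: 0.296
grasp_force: 30.0
```

```bash
python3 - <<'E'
from h import *
s=bot.read_state(); im=capture("wrist"); cv2.imwrite("pics/w7.png",im[:,:,::-1]); print(s["position"],s["tcp_rot"],s["time_s"])
np.savez("w7.npz",position=s["position"],tcp_rot=s["tcp_rot"])
E
```

```text
[0.544755   0.19601827 0.10955984] [[ 8.86699730e-01  4.62344780e-01 -9.44972524e-04]
 [ 4.62344514e-01 -8.86700234e-01 -4.95700522e-04]
 [-1.06709191e-03  2.63465612e-06 -9.99999431e-01]] 24.65
```

View pics/w7.png

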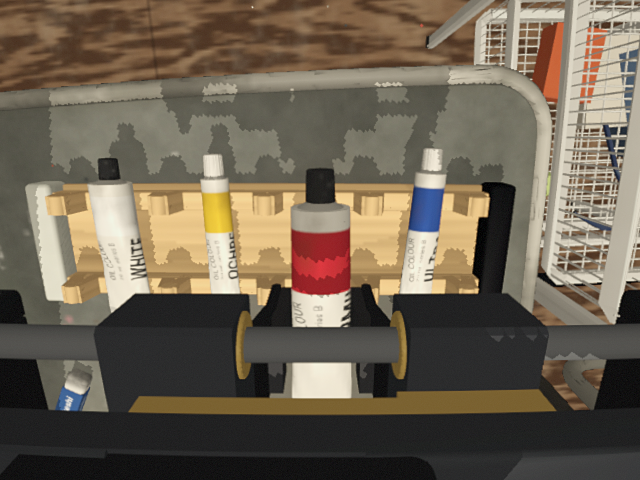

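White, ochre and blue sit near their notch centres, with tips at (109,160), (212,156) and (433,150). The red tube hangs over its notch between the teeth at 267 and 375, with its tip at (319,169).

```bash
python3 - <<'E'
from h import *
s=np.load("w7.npz"); C=np.array([.5308,.2262]);a=np.radians(117.4);u=np.array([np.cos(a),np.sin(a)]);v=np.array([u[1],-u[0]])
for n,px,z in(("w",(109,159),.03),("o",(212,155),.0265),("b",(433,149),.027),("t",(165,203),.037),("t",(267,203),.037),("t",(375,203),.037)):
    q=cast("wrist",[px],z,s)[0,:2]-C; print(n,"u %.1f v %.1f"%(q@u*1e3,q@v*1e3))
t=cast("wrist",[(319,169)],.1096-.0047+.0115,s)[0];print((t-s["position"])@s["tcp_rot"])
q=s["position"][:2]-C;print(q@u,q@v)
E
```

```text
w u 96.9 v 58.9
o u 33.6 v 60.7
b u -101.7 v 64.7
t u 61.6 v 32.7
t u -0.8 v 32.7
t u -66.0 v 32.9
[ 0.06095808 -0.0005412  -0.00690521]
-0.03321788942712652 -0.0015001650089431693
```

>>> apply_moves(plan="0.035 0 0.3 0 0 0; 0 0 0.4 0 0 0; 0 0 0.4 0 0 0; 0 0 0.35 0 0 0; 0 0 0.18 0 0 0; 0 0 0.08 0 0 0; 0 0 0 0 0 0; 0 0 0 0 0 0; 0 0 0 0 0 0")

```text
time_s: 25.45
position: [0.5477, 0.198, 0.0253]
tcp_rot: [[0.886, 0.463, 0.002], [0.463, -0.886, 0.0], [0.002, 0.001, -1.0]]
force: [0.1, -0.3, -0.2]
opening: 0.3
grasp_force: 30.0
```

>>> apply_moves(plan="0 0 0 0 0 0; 0 0 0 0 0 0; 0 0 0 0 0 0; 0 0 0 0 0 0; 0 0 0 0 0 0; 0 0 0 0 0 0", gripper=-0.1)

```text
time_s: 25.95
position: [0.5468, 0.1981, 0.0243]
tcp_rot: [[0.886, 0.463, 0.0], [0.463, -0.886, 0.0], [0.0, 0.0, -1.0]]
force: [-0.4, 0.3, -0.8]
opening: 0.446
grasp_force: 0.0
```

>>> apply_moves(plan="0 0 -0.5 0 0 0; 0 0 -0.7 0 0 0; 0 0 -0.8 0 0 0; -0.7 0 -0.3 0 0 0; -0.7 0 -0.3 0 0 0; -0.7 0 -0.3 0 0 0; 0 0 -0.3 0 0 0; 0 0 0 0 0 0; 0 0 0 0 0 0; 0 0 0 0 0 0")

```text
time_s: 26.78
position: [0.4549, 0.1495, 0.1841]
tcp_rot: [[0.886, 0.463, 0.002], [0.463, -0.886, 0.0], [0.001, 0.001, -1.0]]
force: [0.4, 0.3, -0.8]
opening: 0.45
grasp_force: 0.0
```

```bash
python3 - <<'E'
from h import *
s=bot.read_state(); im=capture("wrist"); cv2.imwrite("pics/w8.png",im[:,:,::-1]); print(s["position"],s["time_s"])
np.savez("w8.npz",position=s["position"],tcp_rot=s["tcp_rot"])
E
```

```text
[0.45490826 0.1495123  0.18408081] 26.7833
```

View pics/w8.png

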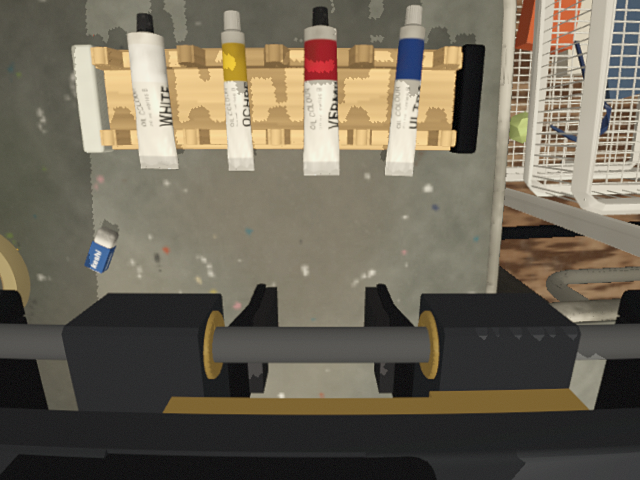

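All four tubes lie across both rails in the right order, with cap tips at about (145,18), (232,14), (320,10) and (413,8). The eraser is undisturbed, and the gripper is clear.

```bash
python3 -c "
from rig import bot; print(bot.hand_in())"
```

```text
the job is handed in; nothing more can be done
None
```

The four tubes lie across the rest in the order white, ochre, red, blue from its white end to its black end, with the pots and eraser left alone, and the job was handed in at about 27 s.

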